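# Pack the porcelain paints into their caddy

### The arm

A 6-joint arm with a two-finger parallel gripper is mounted at the origin on the work surface. World frame = base frame: x ahead of the robot, y to its left, z up, the work surface at z = 0. Lengths are in m, angles in degrees, forces in N, time in s.
With the tool pointing down it reaches from about 0.325 to 0.925 m from the base axis. Payload 3.1 kg.
Tool frame: the origin (TCP) lies midway between the tips of the shut fingers; the grasp point (between the pads) lies 19 mm behind it; y points along the fingers, x is the direction in which the jaws open and shut, and the axes are right-handed (so a half turn about y gives the same grasp; the last joint's range is limited). The gripper opens to 85 mm and grips with 20 to 120 N. Pads are 22 mm wide; open, the fingers measure 114 mm over their backs; the gripper's body (76 mm by 85 mm) begins 54 mm behind the grasp point. The pads swing forward as they close: fully open they stand 13 mm farther back than shut.
Start: joints at [62.842, 12.427, 92.441, -0, 75.132, -6.429], TCP at [0.221, 0.585, 0.231] pointing down, gripper open.
Joint ranges: [-157.48, 157.48], [-44.54, 120.13], [17.64, 146.25], [-64.5, 244.5], [7.68, 150.69], [-147.95, 147.95]. Speed limits (degrees/s): [159.86, 159.86, 180, 180, 180, 180].

### API

Orientations are given as [roll, pitch, yaw] about the fixed x, y, z axes, in that order (R = Rz(yaw) Ry(pitch) Rx(roll)).
In Python, from workcell import * gives the robot as it stands.
- The arm moves only by the tool step_arm, never from a script. Its argument "targets" is one flat list of numbers, 7 for each row, row after row: the shift along the tool's x, y, z in cm, then the turn, a rotation vector about the tool's x, y, z in rad, then the gripper command: -1 is shut, 1 is fully open, values between are in proportion. A call has 1 to 12 rows; each row shifts and turns the pose as measured when the row begins, along the tool's axes as they then stand; what a row does not reach is not made up. A row lasts 1/12 s, in which the tool goes at most 41.7 mm and 7.16 degrees, less where a joint would pass 70% of its speed; a pose out of reach is approached as far as the arm can. A call with a gripper value outside its range is refused whole. The fingers move at their own pace and stop on an object; "newtons" is the grip in N (left out, the last holds). Time passes only in rows, so rows that do not move let the fingers close. It gives the time, the measured TCP pose, the force and the opening at its end, in the units of the state.
- state(): the state, without advancing time (a new reading comes with each control period).
- camera(name): name is "side" or "top" or "wrist"; returns a dict with "image" (400x640x3 uint8, blue, green, red), "fovy" (degrees; the focal length in pixels is half the picture's height over the tangent of half this angle, whatever the lens; pixels are square), "cx", "cy" (the principal point, pixels), "origin" and "rotation" of the camera in the world. Camera axes: x right, y down, z forward; pixel columns grow to the right and rows downward; lengths in m; the calibration is good to about 2 mm. A picture is of the moment at which its call begins. There is no depth.
- close_job(): hands the job in, once; it reports no verdict.
The state is a dict: "time_s": time; "joints": joint angles; "dq": joint speeds; "effort": joint torques, N m; "tcp_pos": TCP position; "tcp_rot": TCP orientation; "contact_force": force on the tool from outside, world axes, zero at the start; "torque": the same for the moment, N m; "gripper_width": opening from 0.0 (shut) to 1.0 (fully open).
Only numpy, scipy, OpenCV 4.12 (cv2) and the standard library are available. Lean on these libraries where they do the work, as an engineer would, in place of code of your own. Each camera call takes 0.05 s, during which the arm holds its last target.

### The job

Put the four porcelain paint jars (round brown glass with a red, blue, yellow or white cap) into the wooden caddy, each standing upright on the floor of the compartment of its own colour, and never tip a jar over. Leave the two look-alikes, the brown jar with the black cap and the square ink bottle with the red cap, standing where they are.

Things in the scene. Friction and masses are not known exactly. Their poses are not given: they have to be found in the camera images.
- jar_red: Paint jar: round jar of dark brown glass with a wide red screw cap and a paper label with a red band. 40 mm in diameter all the way up (glass 0 to 42 mm, cap from 44 to 62 mm above its underside), 62 mm tall, about 90 g, standing upright and loose. Origin: centre of the underside; z up. Can be gripped from above at the cap from any side.
- jar_blue: Paint jar: round jar of dark brown glass with a wide blue screw cap and a paper label with a blue band. 40 mm in diameter all the way up (glass 0 to 42 mm, cap from 44 to 62 mm above its underside), 62 mm tall, about 90 g, standing upright and loose. Origin: centre of the underside; z up. Can be gripped from above at the cap from any side.
- jar_yellow: Paint jar: round jar of dark brown glass with a wide yellow screw cap and a paper label with a yellow band. 40 mm in diameter all the way up (glass 0 to 42 mm, cap from 44 to 62 mm above its underside), 62 mm tall, about 90 g, standing upright and loose. Origin: centre of the underside; z up. Can be gripped from above at the cap from any side.
- jar_white: Paint jar: round jar of dark brown glass with a wide white screw cap and a paper label with a white band. 40 mm in diameter all the way up (glass 0 to 42 mm, cap from 44 to 62 mm above its underside), 62 mm tall, about 90 g, standing upright and loose. Origin: centre of the underside; z up. Can be gripped from above at the cap from any side.
- pad_red: Red floor inlay (66 x 66 x 2 mm) of one compartment of the fixed wooden caddy, 172 mm square: 2 x 2 open compartments, 68 mm square inside, 80 mm between centres. Walls 12 mm thick, tops 28 mm above the table; a low grip sticks out 16 mm on two sides. Origin: centre of the inlay's underside, 6 mm above the table (a jar stands 2 mm above it). z up, x, y along the walls.
- pad_blue: Blue floor inlay (66 x 66 x 2 mm) of one compartment of the fixed wooden caddy, 172 mm square: 2 x 2 open compartments, 68 mm square inside, 80 mm between centres. Walls 12 mm thick, tops 28 mm above the table; a low grip sticks out 16 mm on two sides. Origin: centre of the inlay's underside, 6 mm above the table (a jar stands 2 mm above it). z up, x, y along the walls.
- pad_yellow: Yellow floor inlay (66 x 66 x 2 mm) of one compartment of the fixed wooden caddy, 172 mm square: 2 x 2 open compartments, 68 mm square inside, 80 mm between centres. Walls 12 mm thick, tops 28 mm above the table; a low grip sticks out 16 mm on two sides. Origin: centre of the inlay's underside, 6 mm above the table (a jar stands 2 mm above it). z up, x, y along the walls.
- pad_white: White floor inlay (66 x 66 x 2 mm) of one compartment of the fixed wooden caddy, 172 mm square: 2 x 2 open compartments, 68 mm square inside, 80 mm between centres. Walls 12 mm thick, tops 28 mm above the table; a low grip sticks out 16 mm on two sides. Origin: centre of the inlay's underside, 6 mm above the table (a jar stands 2 mm above it). z up, x, y along the walls.
- jar_black: Look-alike that stays where it is: the same dark brown round jar, 40 mm across and 62 mm tall, but with a black cap and a black band. Loose. Origin: centre of the underside; z up.
- ink_bottle: Look-alike that stays where it is: square bottle of pale blue-grey glass, 42 x 42 mm, shoulder at 40 mm, narrow red cap 32 mm in diameter, 62 mm tall. Loose. Origin: centre of the underside; z up.
Mind the look-alikes: they are no part of the job. There is more than one size of the jar_yellow; the job needs the smallest.

How it is judged:
By the outcome, as a careful person would: the job done as asked, in the order asked, and still so for the second after the job is handed in, with the robot touching nothing.
It also fails if it takes over 96 s, if anything falls off the work surface, if the arm or the gripper's body presses on something with over 40 N, if the wrist force passes 120 N, or if a joint passes its speed limit or range.

## Working session

There is one attempt and no reset: what is moved stays moved. The work goes in short steps, Python scripts to look and compute and a tool call to move; the robot and the scene stay as the last step left them, time stands still between calls to the robot, and variables do not carry over. Pictures are saved under pics/ and viewed, and the job is handed in when it is done.

Besides the shell and the picture viewer there is one more tool, called after "Call:" as name(argument=value, ...), one argument or row to a line, values as JSON. step_arm: Moves the arm, as the interface text tells. Its arguments: {"type":"object","properties":{"targets":{"type":"array","items":{"type":"number"}},"newtons":{"type":"number"}},"required":["targets"]}

```bash
mkdir -p pics
python3 - <<'E'
from workcell import *
import cv2
s=state();print({k:(np.round(v,3) if 0 else v) for k,v in s.items()})
for n in ["side","top","wrist"]:
    c=camera(n);cv2.imwrite(f"pics/{n}0.png",c["image"]);print(n,c["fovy"],c["cx"],c["cy"],c["origin"],c["rotation"])
    import pickle;pickle.dump(c,open(f"pics/{n}0.pkl","wb"))
E
```

```text
{'time_s': 0.0, 'joints': array([ 6.28423876e+01,  1.24752050e+01,  9.25293785e+01,  1.23097485e-03,
        7.51310061e+01, -6.42865887e+00]), 'dq': array([ 0.0143284 , -0.03385882, -0.01253903, -0.09891518,  0.00045569,
       -0.00503683]), 'effort': array([-7.63228709e-04, -3.96843803e+01, -3.03855729e+01, -2.44750017e-04,
        9.57367796e-03, -5.60529287e-06]), 'tcp_pos': array([0.22081756, 0.5838222 , 0.22997687]), 'tcp_rot': array([-89.98363702,   0.13460385,  69.27074836]), 'contact_force': array([ 0.3818457 , -0.40013952, -0.60370114]), 'torque': array([-0.02661908, -0.00673107, -0.00890466]), 'gripper_width': 1.0015322726000742}
side 57.28016377717135 322.9609840409544 199.05470437328808 [ 0.23778217 -0.59037786  0.78824812] [-139.29955157    0.64893908  -23.36689335]
top 55.28535768027917 329.6300042267971 199.33390078907354 [ 0.37393183 -0.00991506  0.98246203] [-172.98761846   -0.53192657  -91.34019586]
wrist 70.76343343653816 320.4076100180548 202.44467252757474 [0.14754397 0.6115173  0.37321062] [162.25470274   0.17621584  69.25227034]
```

View pics/side0.png

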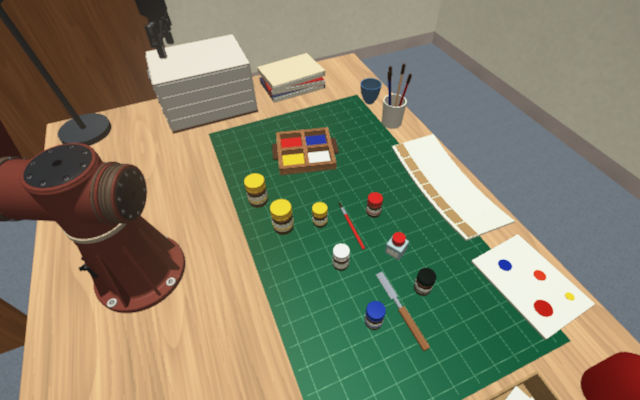

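View pics/top0.png

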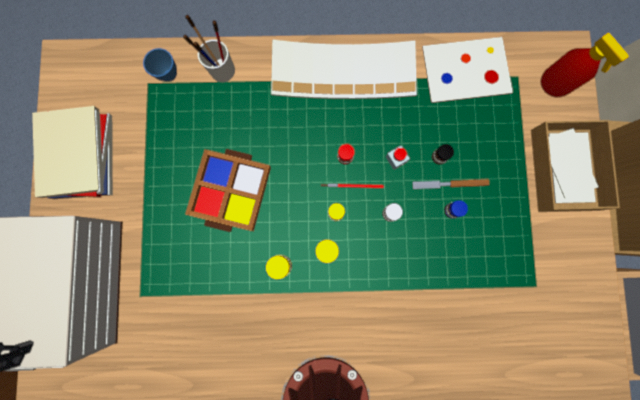

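View pics/wrist0.png

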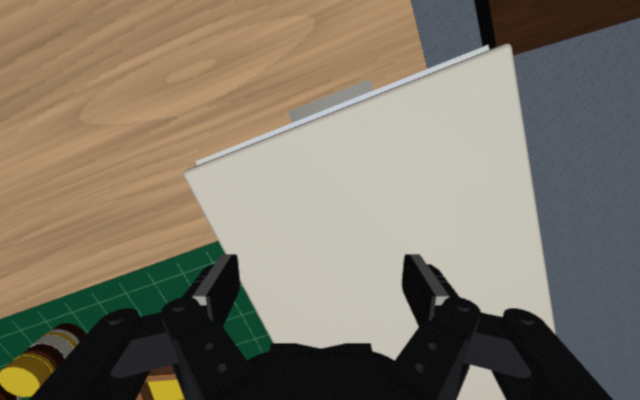

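```bash
cat > h.py <<'E'
import numpy as np,cv2,pickle
from scipy.spatial.transform import Rotation as R
def load(f): return pickle.load(open(f"pics/{f}.pkl","rb"))
def ray(c,u,v):
    f=200/np.tan(np.radians(c["fovy"]/2))
    d=R.from_euler("xyz",c["rotation"],degrees=True).apply([(u-c["cx"])/f,(v-c["cy"])/f,1])
    return np.array(c["origin"]),d/np.linalg.norm(d)
def atz(c,u,v,z):
    o,d=ray(c,u,v);return o+d*(z-o[2])/d[2]
def tri(a,b):
    o1,d1=ray(*a);o2,d2=ray(*b)
    A=np.stack([d1,-d2],1);t=np.linalg.lstsq(A,o2-o1,rcond=None)[0]
    p,q=o1+d1*t[0],o2+d2*t[1];return (p+q)/2,np.linalg.norm(p-q)
def proj(c,p):
    f=200/np.tan(np.radians(c["fovy"]/2))
    q=R.from_euler("xyz",c["rotation"],degrees=True).inv().apply(np.array(p)-c["origin"])
    return np.array([c["cx"]+f*q[0]/q[2],c["cy"]+f*q[1]/q[2]])
def crop(c,x0,y0,x1,y1,k,name):
    i=cv2.resize(c["image"][y0:y1,x0:x1],None,fx=k,fy=k,interpolation=cv2.INTER_CUBIC)
    for x in range((x0+9)//10*10,x1,10):
        cv2.line(i,((x-x0)*k,0),((x-x0)*k,6 if x%50 else 14),(255,255,255),1)
        if x%20==0: cv2.putText(i,str(x),((x-x0)*k,24),0,.35,(255,255,255),1)
    for y in range((y0+9)//10*10,y1,10):
        cv2.line(i,(0,(y-y0)*k),(6 if y%50 else 14,(y-y0)*k),(255,255,255),1)
        if y%20==0: cv2.putText(i,str(y),(8,(y-y0)*k+4),0,.35,(255,255,255),1)
    cv2.imwrite(f"pics/{name}.png",i)
E
python3 - <<'E'
from h import *
t=load("top0");s=load("side0")
crop(t,180,130,480,290,2,"t_all");crop(t,320,135,480,235,5,"t_jars");crop(t,180,140,280,240,6,"t_cad");crop(s,260,120,345,180,9,"s_cad");crop(s,240,165,450,335,3,"s_jars")
E
```

```text
(no output)
```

View pics/t_jars.png

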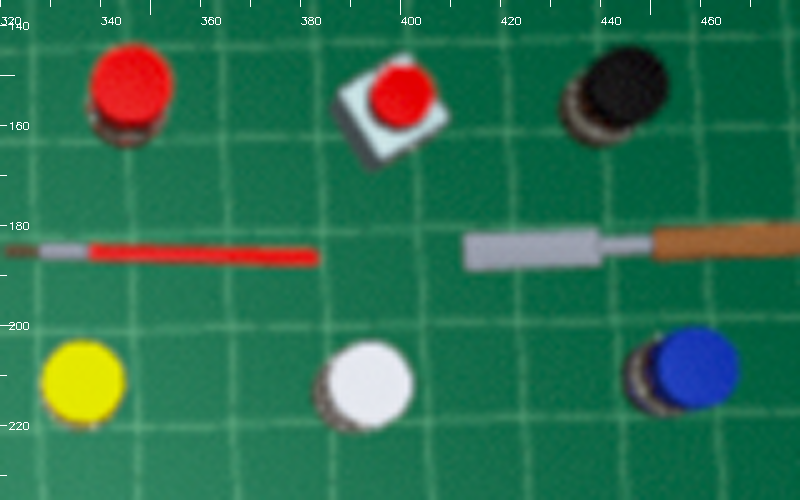

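View pics/t_cad.png

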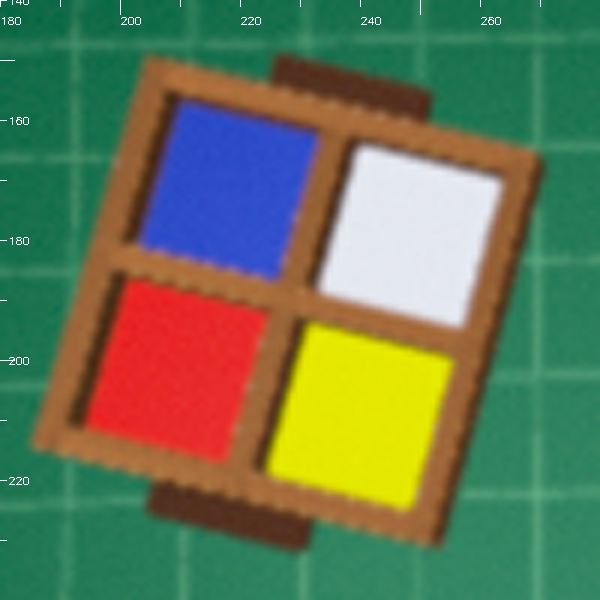

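View pics/s_cad.png

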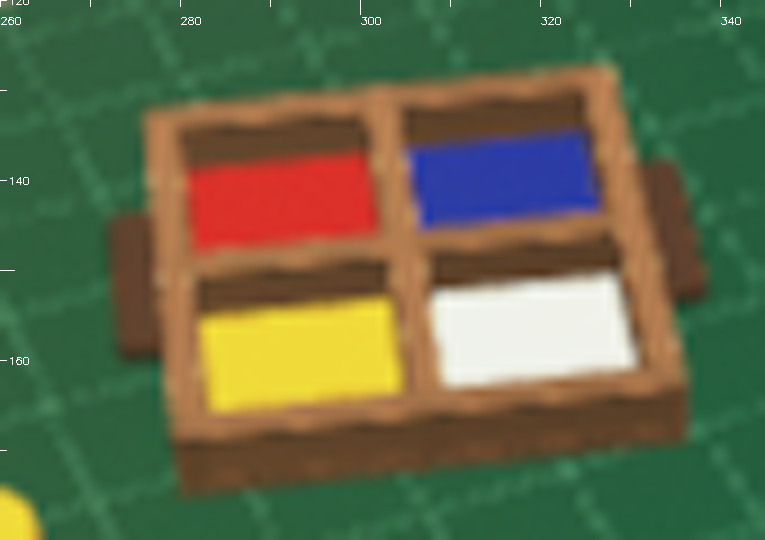

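View pics/s_jars.png

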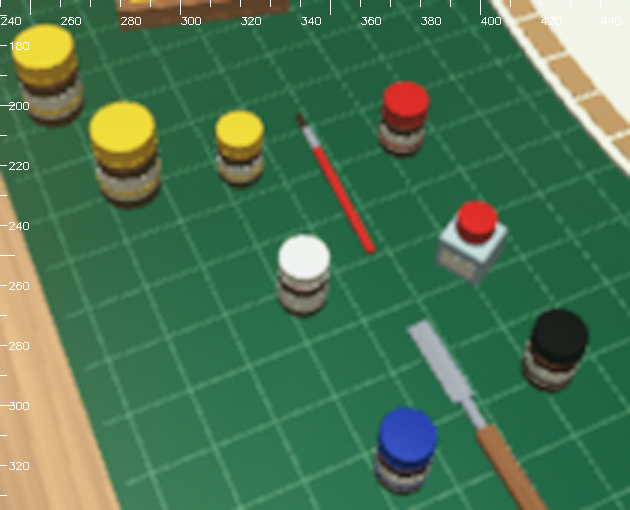

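Run:
```python
from h import *
t=load("top0");s=load("side0")
J=dict(red=((346.2,151.8),(375.3,198.3)),yellow=((336.6,211.4),(320,208)),white=((394.2,211.8),(341.3,250.3)),blue=((459.4,208.6),(375.7,309.7)),
bigy1=((327,251.5),(281,206)),bigy2=((278,267),(254.5,180)))
np.set_printoptions(precision=4,suppress=True)
for k,(a,b) in J.items():
    print(k,*tri((t,*a),(s,*b)),atz(t,*a,.062),atz(s,*b,.062))
C=dict(red=((185.8,214.2),(276.1,132.4)),blue=((204.5,149.5),(328,127.4)),white=((270.5,165.8),(336.1,162.4)),yellow=((253,230.8),(280,168.9)))
P={}
for k,(a,b) in C.items():
    print(k,*tri((t,*a),(s,*b)),atz(t,*a,.028),atz(s,*b,.028)); P[k]=(atz(t,*a,.028)+atz(s,*b,.028))/2
c=sum(P.values())/4
for a,b in [("red","blue"),("yellow","white"),("red","yellow"),("blue","white")]:
    d=P[b]-P[a];print(a,b,np.linalg.norm(d),np.degrees(np.arctan2(d[1],d[0])))
for k in P: print(k,c+(P[k]-c)*80/172)
I=dict(red=((180,367),(287,203)),blue=((229,190),(507,180)),white=((411,236),(535,330)),yellow=((361,416),(302,355)))
for k,(a,b) in I.items():
    a=(a[0]/6+180,a[1]/6+140);b=(b[0]/9+260,b[1]/9+120);print(k,atz(t,*a,.008),atz(s,*b,.008))
```

```text
red [ 0.6051 -0.065   0.0596] 0.0006059703234745173 [ 0.6042 -0.0647  0.062 ] [ 0.6042 -0.0668  0.062 ]
yellow [ 0.4582 -0.0376  0.0613] 0.0021277712324192263 [ 0.4571 -0.0373  0.062 ] [ 0.4591 -0.0383  0.062 ]
white [ 0.4535 -0.1767  0.0638] 0.0011979293010590925 [ 0.453  -0.1768  0.062 ] [ 0.4546 -0.1758  0.062 ]
blue [ 0.4575 -0.3357  0.0624] 0.0006571437914468087 [ 0.4572 -0.3357  0.062 ] [ 0.458  -0.3357  0.062 ]
bigy1 [ 0.3635 -0.0122  0.0877] 0.0032486569964099215 [ 0.3616 -0.0119  0.062 ] [0.3697 0.0086 0.062 ]
bigy2 [0.3297 0.102  0.0865] 0.0012199271365449695 [0.3279 0.1052 0.062 ] [0.3335 0.126  0.062 ]
red [0.4626 0.3384 0.0277] 0.001737831229824957 [0.4617 0.3385 0.028 ] [0.4633 0.3379 0.028 ]
blue [0.628  0.2952 0.0255] 0.0021350955288590686 [0.6263 0.2947 0.028 ] [0.6278 0.2922 0.028 ]
white [0.5799 0.1259 0.0327] 0.0012151417078746308 [0.5803 0.1268 0.028 ] [0.5826 0.1303 0.028 ]
yellow [0.4178 0.1701 0.0309] 0.002918101338483149 [0.4165 0.171  0.028 ] [0.4199 0.1726 0.028 ]
red blue 0.1705060321990551 -15.203890240191967
yellow white 0.1689441409348667 -14.83810371967984
red yellow 0.17218449785693957 -104.9218814121068
blue white 0.17110535568654897 -105.4442673344176
red [0.4945 0.2819 0.028 ]
blue [0.571  0.2611 0.028 ]
white [0.5498 0.1844 0.028 ]
yellow [0.4739 0.2045 0.028 ]
red [0.4956 0.2848 0.008 ] [0.4996 0.2922 0.008 ]
blue [0.5721 0.2649 0.008 ] [0.5769 0.2714 0.008 ]
white [0.5502 0.1865 0.008 ] [0.5551 0.1939 0.008 ]
yellow [0.4729 0.2076 0.008 ] [0.4768 0.2151 0.008 ]
```

Call:
step_arm(
  targets=[0,-0.5,0,0,0.11,0,1,0,-0.5,0,0,0.11,0,1,0,-0.5,0,0,0.11,0,1,0,-0.5,0,0,0.11,0,1,0,-0.5,0,0,0.11,0,1,0,-0.5,0,0,0.11,0,1,0,0,0,0,0.03,0,1],
  newtons=30,
)

```text
time_s: 0.73
tcp_pos: [0.2195, 0.5813, 0.2562]
tcp_rot: [-90.4, 0.5, 27.8]
contact_force: [1.0, 0.7, -0.0]
gripper_width: 1.002
```

```bash
cat >> h.py <<'E'
def go(x,y,z,yaw=30):
    from workcell import state
    s=state();p=s["tcp_pos"];Rm=R.from_euler("xyz",s["tcp_rot"],degrees=True)
    Rt=R.from_euler("xyz",[-90,0,yaw],degrees=True)
    d=np.array([x,y,z])-p
    print("t %.2f"%s["time_s"],"pos",np.round(p,4),"rot",np.round(s["tcp_rot"],2),"w %.3f"%s["gripper_width"],"F",np.round(s["contact_force"],1))
    print(" tool shift cm",np.round(Rm.inv().apply(d)*100,2),"rows>=",round(np.linalg.norm(d)/.0417,1),"rotvec",np.round((Rm.inv()*Rt).as_rotvec(),3))
E
python3 -c "
from h import *
go(.605,-.0655,.18)"
```

```text
t 0.73 pos [0.2195 0.5813 0.2562] rot [-90.38   0.55  27.78] w 1.002 F [ 1.   0.7 -0. ]
 tool shift cm [  4.03   8.09 -75.14] rows>= 18.1 rotvec [ 0.006 -0.039 -0.01 ]
```

Call:
step_arm(
  targets=[0.17,0.1,-3.1,0.001,-0.003,-0.001,1,0.17,0.1,-3.1,0,-0.003,0,1,0.17,0.1,-3.1,0,-0.003,0,1,0.17,0.2,-3.1,0,-0.003,0,1,0.17,0.3,-3.1,0,-0.003,0,1,0.17,0.3,-3.1,0,-0.003,0,1,0.17,0.3,-3.1,0,-0.003,0,1,0.17,0.3,-3.1,0,-0.003,0,1,0.17,0.3,-3.1,0,-0.003,0,1,0.17,0.3,-3.1,0,-0.003,0,1,0.17,0.3,-3.1,0,-0.003,0,1,0.17,0.3,-3.1,0,0,0,1],
)

```text
time_s: 1.73
tcp_pos: [0.4187, 0.2556, 0.224]
tcp_rot: [-90.2, 0.6, 30.4]
contact_force: [1.1, 0.4, 0.3]
gripper_width: 0.999
```

```bash
python3 -c "
from h import *
go(.605,-.0655,.18)"
```

```text
t 1.73 pos [0.4187 0.2556 0.224 ] rot [-90.16   0.63  30.4 ] w 0.999 F [1.1 0.4 0.3]
 tool shift cm [ -0.13   4.5  -37.11] rows>= 9.0 rotvec [ 0.003  0.007 -0.011]
```

Call:
step_arm(
  targets=[0,0.4,-3.3,0,0,-0.003,1,0,0.4,-3.3,0,0,-0.003,1,0,0.4,-3.3,0,0,-0.003,1,0,0.4,-3.3,0,0,-0.002,1,0,0.4,-3.3,0,0,0,1,0,0.4,-3.3,0,0,0,1,0,0.4,-3.3,0,0,0,1,0,0.4,-3.3,0,0,0,1,0,0.4,-3.3,0,0,0,1,0,0.4,-3.3,0,0,0,1,0,0.4,-3.3,0,0,0,1,0,0,0,0,0,0,1],
)

```text
time_s: 2.73
tcp_pos: [0.608, -0.0802, 0.1748]
tcp_rot: [-90.2, 0.1, 30.1]
contact_force: [-0.7, 0.6, 0.6]
gripper_width: 1.003
```

```bash
python3 -c "
from h import *
go(.605,-.0655,.12)
go(.605,-.0655,.031)
from workcell import *
c=camera('wrist');pickle.dump(c,open('pics/w1.pkl','wb'));cv2.imwrite('pics/w1.png',c['image'])
print(proj(c,(.605,-.0655,.062)),proj(c,(.605,-.0655,.0)))
"
```

```text
t 2.73 pos [ 0.608  -0.0802  0.1748] rot [-90.15   0.1   30.09] w 1.003 F [-0.7  0.6  0.6]
 tool shift cm [0.48 5.48 1.44] rows>= 1.4 rotvec [ 0.003  0.002 -0.002]
t 2.73 pos [ 0.608  -0.0802  0.1748] rot [-90.15   0.1   30.09] w 1.003 F [-0.7  0.6  0.6]
 tool shift cm [ 0.5  14.38  1.46] rows>= 3.5 rotvec [ 0.003  0.002 -0.002]
[326.44426643 183.54571034] [325.46437586 170.30837457]
```

View pics/w1.png

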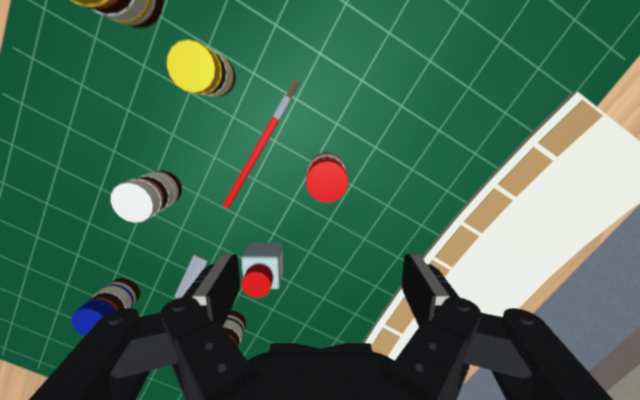

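Call:
step_arm(
  targets=[0.3,0.5,0.8,0,0,0,1,0.2,1.0,0.6,0,0,0,1,0,2,0,0,0,0,1,0,2,0,0,0,0,1,0,0,0,0,0,0,1],
)

```text
time_s: 3.2
tcp_pos: [0.6008, -0.0557, 0.1165]
tcp_rot: [-89.8, 0.1, 30.3]
contact_force: [-0.9, 0.2, -0.5]
gripper_width: 1.0
```

```bash
python3 -c "
from h import *
c=load('w1')
for n,p in [('yellow',(194,66)),('white',(135,202)),('red',(327,181)),('ink',(257,281))]: print(n,atz(c,*p,.062))
t=load('top0');print(atz(t,400.6,154.5,.062),atz(t,446,152,.062))
go(.605,-.0655,.031)
"
```

```text
yellow [ 0.45978264 -0.03426638  0.062     ]
white [ 0.45595782 -0.17287553  0.062     ]
red [ 0.60421166 -0.06313758  0.062     ]
ink [ 0.59527053 -0.19279399  0.062     ]
[ 0.5945095  -0.19887618  0.062     ] [ 0.59844974 -0.31163984  0.062     ]
t 3.20 pos [ 0.6008 -0.0557  0.1165] rot [-89.78   0.1   30.28] w 1.000 F [-0.9  0.2 -0.5]
 tool shift cm [-0.12  8.55 -1.09] rows>= 2.1 rotvec [-0.004  0.005 -0.002]
```

Call:
step_arm(
  targets=[-0.1,0,-1.0,0,0,0,1,0,0,0,0,0,0,1,0,0,0,0,0,0,1],
)

```text
time_s: 3.45
tcp_pos: [0.6029, -0.0607, 0.1157]
tcp_rot: [-89.6, 0.2, 30.6]
contact_force: [0.1, -0.1, 0.9]
gripper_width: 0.998
```

```bash
python3 -c "
from h import *
go(.6045,-.065,.031)
"
```

```text
t 3.45 pos [ 0.6029 -0.0607  0.1157] rot [-89.61   0.24  30.61] w 0.998 F [ 0.1 -0.1  0.9]
 tool shift cm [-0.05  8.47 -0.51] rows>= 2.0 rotvec [-0.007  0.011 -0.004]
```

Call:
step_arm(
  targets=[0,1.2,-0.3,0,0,0,1,0,1.2,-0.3,0,0,0,1,0,1.2,0,0,0,0,1,0,1.2,0,0,0,0,1,0,1.2,0,0,0,0,1,0,1,0,0,0,0,1,0,0.5,0,0,0,0,1,0,0,0,0,0,0,1,0,0,0,0,0,0,1],
)

```text
time_s: 4.2
tcp_pos: [0.607, -0.0665, 0.0341]
tcp_rot: [-89.7, 0.1, 30.6]
contact_force: [1.2, 0.2, 0.3]
gripper_width: 0.997
```

```bash
python3 -c "
from h import *
go(.6045,-.065,.031)
"
```

```text
t 4.20 pos [ 0.607  -0.0665  0.0341] rot [-89.7    0.13  30.57] w 0.997 F [1.2 0.2 0.3]
 tool shift cm [-0.14  0.31  0.26] rows>= 0.1 rotvec [-0.005  0.01  -0.002]
```

Call:
step_arm(
  targets=[-0.2,0.3,0.2,0,0,0,0.5,0,0.1,0,0,0,0,0.3,0,0,0,0,0,0,0.15,0,0,0,0,0,0,0.1,0,0,0,0,0,0,0.05,0,0,0,0,0,0,0,0,0,0,0,0,0,-0.05,0,0,0,0,0,0,-0.15,0,0,0,0,0,0,-1,0,0,0,0,0,0,-1,0,0,0,0,0,0,-1,0,0,0,0,0,0,-1],
  newtons=30,
)

```text
time_s: 5.2
tcp_pos: [0.6062, -0.066, 0.0326]
tcp_rot: [-89.9, -0.1, 30.6]
contact_force: [0.2, 1.3, 0.8]
gripper_width: 0.457
```

```bash
python3 -c "
from h import *
go(.6045,-.065,.18)
from workcell import *
c=camera('wrist');cv2.imwrite('pics/w2.png',c['image'])
"
```

```text
t 5.20 pos [ 0.6062 -0.066   0.0326] rot [-89.9   -0.09  30.58] w 0.457 F [0.2 1.3 0.8]
 tool shift cm [ -0.07 -14.74   0.2 ] rows>= 3.5 rotvec [-0.002  0.01   0.002]
```

View pics/w2.png

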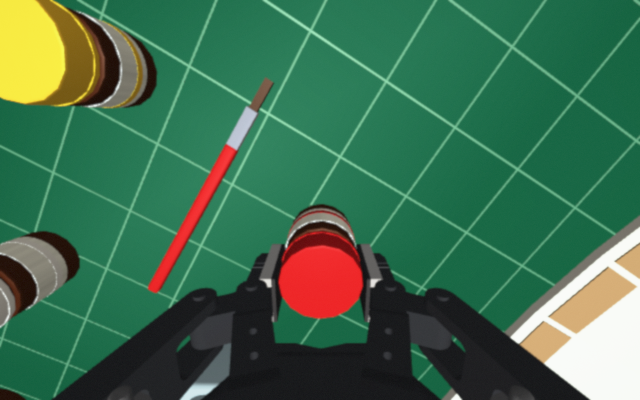

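Call:
step_arm(
  targets=[0,-0.5,0,0,0,0,-1,0,-1,0,0,0,0,-1,0,-1.5,0,0,0,0,-1,0,-2,0,0,0,0,-1,0,-2,0,0,0,0,-1,0,-2,0,0,0,0,-1,0,-1.5,1,0,0,0,-1,0,-1,2,0,0,0,-1,0,-0.5,3,0,0,0,-1,0,0,3,0,0,0,-1,0,0,3,0,0,0,-1,0,0,3,0,0,0,-1],
)

```text
time_s: 6.25
tcp_pos: [0.5321, 0.0615, 0.1682]
tcp_rot: [-90.3, -0.5, 30.0]
contact_force: [0.1, -0.2, -1.0]
gripper_width: 0.458
```

```bash
python3 -c "
from h import *
go(.4945,.282,.13)
"
```

```text
t 6.25 pos [0.5321 0.0615 0.1682] rot [-90.31  -0.53  30.04] w 0.458 F [ 0.1 -0.2 -1. ]
 tool shift cm [ 7.75  3.77 20.99] rows>= 5.4 rotvec [0.005 0.001 0.009]
```

Call:
step_arm(
  targets=[0.8,0,2.6,0,0,0,-1,1,0.3,2.6,0,0,0,-1,1,0.3,2.6,0,0,0,-1,1,0.5,2.6,0,0,0,-1,1,0.5,2.5,0,0,0,-1,1,0.5,2.3,0,0,0,-1,0.8,0.3,2,0,0,0,-1,0.6,0.3,1.3,0,0,0,-1,0.3,0,0.6,0,0,0,-1,0,0,0,0,0,0,-1,0,0,0,0,0,0,-1],
)

```text
time_s: 7.17
tcp_pos: [0.4962, 0.2792, 0.1515]
tcp_rot: [-90.4, -1.2, 30.4]
contact_force: [-0.2, 0.4, -0.5]
gripper_width: 0.458
```

```bash
python3 -c "
from h import *
go(.4945,.282,.0415)
from workcell import *
c=camera('wrist');pickle.dump(c,open('pics/w3.pkl','wb'));cv2.imwrite('pics/w3.png',c['image'])
"
```

```text
t 7.17 pos [0.4962 0.2792 0.1515] rot [-90.43  -1.17  30.4 ] w 0.458 F [-0.2  0.4 -0.5]
 tool shift cm [-0.23 10.99  0.41] rows>= 2.6 rotvec [0.008 0.007 0.021]
```

View pics/w3.png

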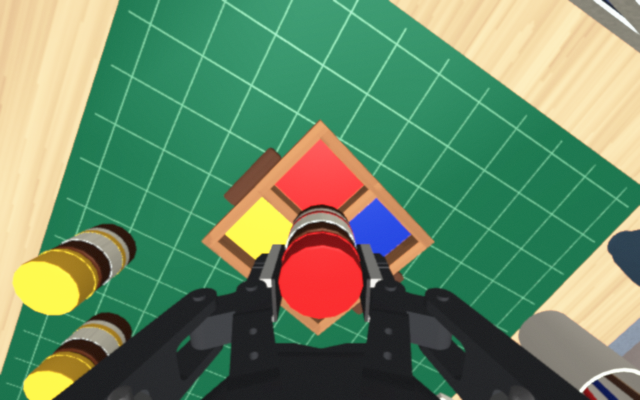

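```bash
python3 -c "
from h import *
c=load('w3');s=[atz(c,*p,.028) for p in [(321,121),(202,241),(434,241)]]
print(s,(s[1]+s[2])/2, np.linalg.norm(s[0]-s[1]),np.linalg.norm(s[0]-s[2]))
m=(s[1]+s[2])/2;print(m+(s[0]-m)*80/172)
"
```

```text
[array([0.46317015, 0.34031995, 0.028     ]), array([0.41744441, 0.17563717, 0.028     ]), array([0.62703461, 0.29579641, 0.028     ])] [0.52223951 0.23571679 0.028     ] 0.17091302984131648 0.16980549381915772
[0.49476539 0.28436942 0.028     ]
```

Call:
step_arm(
  targets=[-0.2,0,0.5,0.008,0.007,0.02,-1,0,1,0.2,0,0,0.01,-1,0,1.5,0,0,0,0,-1,0,1.8,0,0,0,0,-1,0,1.8,0,0,0,0,-1,0,1.5,0,0,0,0,-1,0,1.0,0,0,0,0,-1,0,0.5,0,0,0,0,-1,0,0,0,0,0,0,-1,0,0,0,0,0,0,-1],
)

```text
time_s: 8.05
tcp_pos: [0.4936, 0.278, 0.0561]
tcp_rot: [-90.0, 0.7, 29.3]
contact_force: [0.2, 0.9, -0.8]
gripper_width: 0.456
```

```bash
python3 -c "
from h import *
go(.4947,.283,.0415)
"
```

```text
t 8.05 pos [0.4936 0.278  0.0561] rot [-90.01   0.71  29.28] w 0.456 F [ 0.2  0.9 -0.8]
 tool shift cm [0.36 1.45 0.38] rows>= 0.4 rotvec [ 0.    -0.012 -0.012]
```

Call:
step_arm(
  targets=[0.3,0.4,0.4,0,0,-0.01,-1,0.1,0.4,0.1,0,0,0,-1,0,0.4,0,0,0,0,-1,0,0.2,0,0,0,0,-1,0,0.1,0,0,0,0,-1,0,0,0,0,0,0,-1],
)

```text
time_s: 8.55
tcp_pos: [0.4976, 0.2864, 0.0432]
tcp_rot: [-90.0, -0.3, 29.3]
contact_force: [0.2, -0.3, -0.5]
gripper_width: 0.457
```

```bash
python3 -c "
from h import *
go(.4947,.283,.0415)
"
```

```text
t 8.55 pos [0.4976 0.2864 0.0432] rot [-90.05  -0.31  29.29] w 0.457 F [ 0.2 -0.3 -0.5]
 tool shift cm [-0.42  0.17 -0.15] rows>= 0.1 rotvec [ 0.001 -0.012  0.005]
```

Call:
step_arm(
  targets=[-0.3,0.2,-0.1,0,0,0.005,-1,0,0.2,0,0,0,0,-1,0,0.1,0,0,0,0,-1,0,0,0,0,0,0,-1],
)

```text
time_s: 8.88
tcp_pos: [0.496, 0.2839, 0.0409]
tcp_rot: [-90.1, 0.0, 29.3]
contact_force: [1.2, -0.1, -0.5]
gripper_width: 0.457
```

```bash
python3 -c "
from h import *
go(.4947,.283,.0415)
"
```

```text
t 8.88 pos [0.496  0.2839 0.0409] rot [-9.007e+01  2.000e-02  2.931e+01] w 0.457 F [ 1.2 -0.1 -0.5]
 tool shift cm [-0.16 -0.06 -0.02] rows>= 0.0 rotvec [ 0.001 -0.012 -0.   ]
```

Call:
step_arm(
  targets=[0,0.2,0,0,0,0,-1,0,0,0,0,0,0,-0.06,0,0,0,0,0,0,0,0,0,0,0,0,0,0.1,0,0,0,0,0,0,0.2,0,0,0,0,0,0,0.3,0,0,0,0,0,0,0.4,0,-0.5,0,0,0,0,0.5,0,-1,0,0,0,0,0.6,0,-1.5,0,0,0,0,0.6,0,-2,0,0,0,0,0.6],
)

```text
time_s: 9.8
tcp_pos: [0.4929, 0.2822, 0.0878]
tcp_rot: [-90.0, 0.5, 29.3]
contact_force: [-0.1, -0.4, -0.2]
gripper_width: 0.801
```

```bash
python3 -c "
from h import *
go(.4575,-.3357,.17)
from workcell import *
c=camera('wrist');pickle.dump(c,open('pics/w4.pkl','wb'));cv2.imwrite('pics/w4.png',c['image'])
"
```

```text
t 9.80 pos [0.4929 0.2822 0.0878] rot [-90.03   0.54  29.3 ] w 0.801 F [-0.1 -0.4 -0.2]
 tool shift cm [-33.4   -7.87 -52.16] rows>= 15.0 rotvec [ 0.001 -0.012 -0.009]
```

View pics/w4.png

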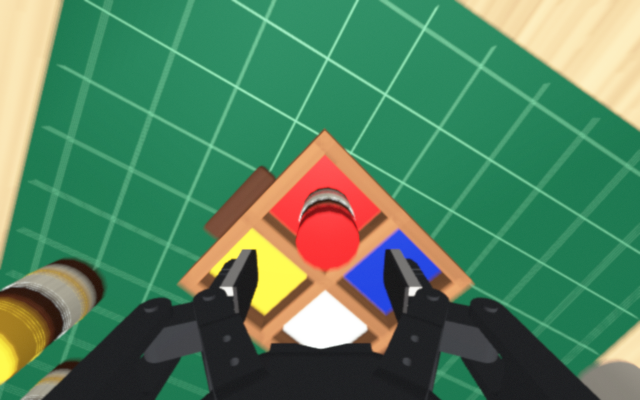

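Call:
step_arm(
  targets=[0,-2,0,0,0,0,1,0,-2,0,0,0,0,1,-0.5,-2,-1,0,0,0,1,-1.5,-1.5,-2,0,0,0,1,-1.8,-0.5,-2.8,0,0,0,1,-1.8,0,-2.8,0,0,0,1,-1.8,0,-2.8,0,0,0,1,-1.8,0,-2.8,0,0,0,1,-1.8,0,-2.8,0,0,0,1,-1.8,0,-2.8,0,0,0,1,-1.8,0,-2.8,0,0,0,1,-1.8,0,-2.8,0,0,0,1],
)

```text
time_s: 10.85
tcp_pos: [0.485, -0.0221, 0.1884]
tcp_rot: [-90.6, -1.6, 30.1]
contact_force: [1.3, -0.6, 1.0]
gripper_width: 0.999
```

```bash
python3 -c "
from h import *
go(.4575,-.3357,.13)
"
```

```text
t 10.85 pos [ 0.485  -0.0221  0.1884] rot [-90.6   -1.55  30.1 ] w 0.999 F [ 1.3 -0.6  1. ]
 tool shift cm [-18.25   5.61 -25.7 ] rows>= 7.7 rotvec [0.01  0.002 0.027]
```

Call:
step_arm(
  targets=[-2,0.5,-2.8,0,0,0.006,1,-2,0.5,-2.8,0,0,0.005,1,-2,0.5,-2.8,0,0,0.005,1,-2,0.5,-2.8,0,0,0.005,1,-2,0.5,-2.8,0,0,0.005,1,-2,0.5,-2.8,0,0,0,1,-2,0.5,-2.8,0,0,0,1,-1.5,0.5,-2,0,0,0,1,-0.8,0.5,-1,0,0,0,1,-0.4,0.3,-0.5,0,0,0,1,0,0,0,0,0,0,1,0,0,0,0,0,0,1],
)

```text
time_s: 11.85
tcp_pos: [0.4565, -0.3278, 0.1474]
tcp_rot: [-91.6, -0.6, 29.6]
contact_force: [0.4, 0.4, -1.2]
gripper_width: 1.004
```

```bash
python3 -c "
from h import *
go(.4575,-.3357,.032)
from workcell import *
c=camera('wrist');pickle.dump(c,open('pics/w5.pkl','wb'));cv2.imwrite('pics/w5.png',c['image'])
print(proj(c,(.4575,-.3357,.062)))
"
```

```text
t 11.85 pos [ 0.4565 -0.3278  0.1474] rot [-91.56  -0.62  29.6 ] w 1.004 F [ 0.4  0.4 -1.2]
 tool shift cm [-0.43 11.55 -0.43] rows>= 2.8 rotvec [ 0.027 -0.007  0.011]
[316.62480551 213.22035912]
```

View pics/w5.png

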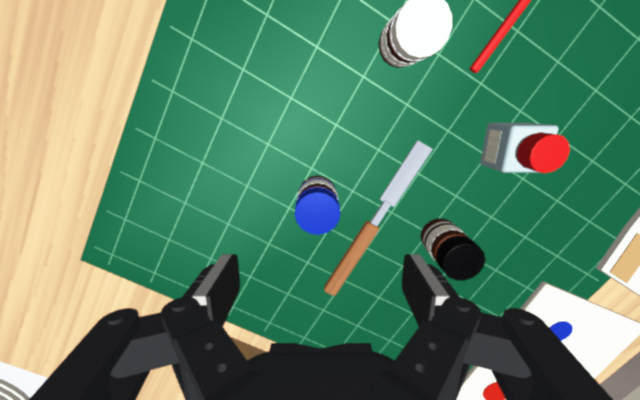

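Call:
step_arm(
  targets=[-0.3,0.5,-0.3,0.02,0,0.01,1,-0.2,1.2,-0.2,0.01,0,0,1,0,1.7,0,0,0,0,1,0,1.7,0,0,0,0,1,0,1.7,0,0,0,0,1,0,1.5,0,0,0,0,1,0,1.2,0,0,0,0,1,0,0.8,0,0,0,0,1,0,0,0,0,0,0,1,0,0,0,0,0,0,1],
)

```text
time_s: 12.73
tcp_pos: [0.4581, -0.3267, 0.0366]
tcp_rot: [-89.5, -0.0, 30.4]
contact_force: [0.5, -0.6, 1.0]
gripper_width: 1.004
```

```bash
python3 -c "
from h import *
go(.4575,-.3357,.032)
"
```

```text
t 12.73 pos [ 0.4581 -0.3267  0.0366] rot [-8.947e+01 -4.000e-02  3.037e+01] w 1.004 F [ 0.5 -0.6  1. ]
 tool shift cm [-0.51  0.46 -0.75] rows>= 0.2 rotvec [-0.009  0.006  0.001]
```

Call:
step_arm(
  targets=[-0.4,0.2,-0.6,-0.008,0,0,1,-0.2,0.3,-0.3,0,0,0,1,0,0.1,0,0,0,0,1,0,0,0,0,0,0,1,0,0,0,0,0,0,1],
)

```text
time_s: 13.15
tcp_pos: [0.4595, -0.3407, 0.033]
tcp_rot: [-90.3, -0.1, 30.4]
contact_force: [0.3, 0.5, 0.3]
gripper_width: 1.002
```

```bash
python3 -c "
from h import *
go(.4575,-.3357,.032)
"
```

```text
t 13.15 pos [ 0.4595 -0.3407  0.033 ] rot [-90.3   -0.13  30.38] w 1.002 F [0.3 0.5 0.3]
 tool shift cm [0.08 0.1  0.53] rows>= 0.1 rotvec [0.005 0.007 0.002]
```

Call:
step_arm(
  targets=[0.1,0.1,0.4,0,0,0,1,0,0,0,0,0,0,0.5,0,0,0,0,0,0,0.3],
)

```text
time_s: 13.4
tcp_pos: [0.4589, -0.3373, 0.0332]
tcp_rot: [-90.4, -0.2, 30.3]
contact_force: [-0.1, -0.9, -0.8]
gripper_width: 0.748
```

```bash
python3 -c "
from h import *
go(.4575,-.3357,.032)
"
```

```text
t 13.40 pos [ 0.4589 -0.3373  0.0332] rot [-90.44  -0.17  30.35] w 0.748 F [-0.1 -0.9 -0.8]
 tool shift cm [-0.04  0.12  0.21] rows>= 0.1 rotvec [0.008 0.006 0.003]
```

Call:
step_arm(
  targets=[0,0.1,0.2,0,0,0,0.15,0,0,0,0,0,0,0.1,0,0,0,0,0,0,0.05,0,0,0,0,0,0,0,0,0,0,0,0,0,-0.05,0,0,0,0,0,0,-0.15,0,0,0,0,0,0,-1,0,0,0,0,0,0,-1,0,0,0,0,0,0,-1,0,0,0,0,0,0,-1],
)

```text
time_s: 14.23
tcp_pos: [0.458, -0.3349, 0.0325]
tcp_rot: [-90.5, -0.2, 30.4]
contact_force: [0.8, 0.6, 1.1]
gripper_width: 0.46
```

```bash
python3 -c "
from h import *
go(.571,.2625,.16)
"
```

```text
t 14.23 pos [ 0.458  -0.3349  0.0325] rot [-90.45  -0.19  30.38] w 0.460 F [0.8 0.6 1.1]
 tool shift cm [ 40.   -12.98  45.72] rows>= 14.9 rotvec [0.008 0.007 0.003]
```

Call:
step_arm(
  targets=[0,-0.5,0,0,0,0,-1,0,-1,0,0,0,0,-1,0,-1.5,0,0,0,0,-1,0,-2,0,0,0,0,-1,0,-2,0,0,0,0,-1,0,-2,0,0,0,0,-1,0.8,-1.5,0.9,0,0,0,-1,1.5,-1,1.7,0,0,0,-1,2.2,-0.5,2.5,0,0,0,-1,2.4,0,2.7,0,0,0,-1,2.4,0,2.7,0,0,0,-1,2.4,0,2.7,0,0,0,-1],
)

```text
time_s: 15.23
tcp_pos: [0.4925, -0.1632, 0.1662]
tcp_rot: [-90.9, -0.3, 29.7]
contact_force: [1.2, 0.8, -0.7]
gripper_width: 0.463
```

Call:
step_arm(
  targets=[2.4,0,2.7,0,0,0,-1,2.4,0,2.7,0,0,0,-1,2.4,0,2.7,0,0,0,-1,2.4,0,2.7,0,0,0,-1,2.4,0,2.7,0,0,0,-1,2.4,0,2.7,0,0,0,-1],
)

```text
time_s: 15.73
tcp_pos: [0.5385, 0.0588, 0.171]
tcp_rot: [-91.3, -0.7, 29.5]
contact_force: [0.3, -0.1, -0.3]
gripper_width: 0.456
```

```bash
python3 -c "
from h import *
go(.571,.2625,.13)
"
```

```text
t 15.73 pos [0.5385 0.0588 0.171 ] rot [-91.26  -0.67  29.54] w 0.456 F [ 0.3 -0.1 -0.3]
 tool shift cm [12.82  3.9  16.21] rows>= 5.0 rotvec [ 0.022 -0.008  0.012]
```

Call:
step_arm(
  targets=[2.2,0.2,2.7,0.005,0,0.003,-1,2.2,0.3,2.7,0.005,0,0.003,-1,2.2,0.3,2.7,0.005,0,0.003,-1,1.8,0.3,2.4,0.005,0,0.003,-1,1.3,0.3,1.6,0,0,0,-1,0.8,0.3,1,0,0,0,-1,0.4,0.3,0.5,0,0,0,-1,0,0,0,0,0,0,-1,0,0,0,0,0,0,-1],
)

```text
time_s: 16.48
tcp_pos: [0.5668, 0.2471, 0.1564]
tcp_rot: [-90.2, -0.4, 30.1]
contact_force: [0.1, -0.7, -1.1]
gripper_width: 0.46
```

```bash
python3 -c "
from h import *
go(.571,.2625,.0415)
from workcell import *
c=camera('wrist');pickle.dump(c,open('pics/w6.pkl','wb'));cv2.imwrite('pics/w6.png',c['image'])
"
```

```text
t 16.48 pos [0.5668 0.2471 0.1564] rot [-90.19  -0.39  30.09] w 0.460 F [ 0.1 -0.7 -1.1]
 tool shift cm [ 1.05 11.5   1.16] rows>= 2.8 rotvec [0.003 0.002 0.007]
```

View pics/w6.png

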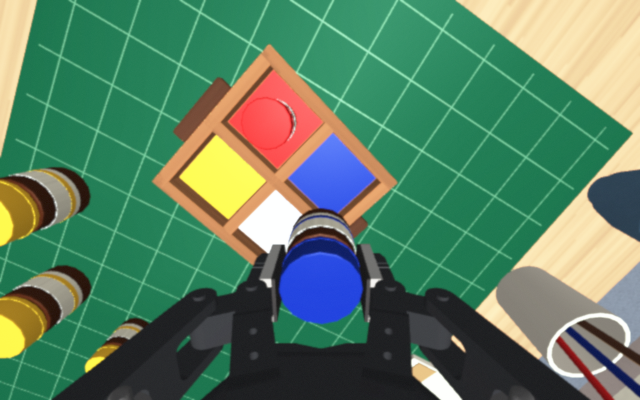

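Call:
step_arm(
  targets=[0.6,0,0.7,0,0,0.005,-1,0.4,0.4,0.4,0,0,0,-1,0.1,1,0.2,0,0,0,-1,0,1.5,0,0,0,0,-1,0,1.8,0,0,0,0,-1,0,1.8,0,0,0,0,-1,0,1.5,0,0,0,0,-1,0,1,0,0,0,0,-1,0,0.4,0,0,0,0,-1,0,0,0,0,0,0,-1],
)

```text
time_s: 17.37
tcp_pos: [0.5721, 0.2592, 0.0561]
tcp_rot: [-90.3, -0.1, 29.6]
contact_force: [-0.0, -0.4, -0.9]
gripper_width: 0.458
```

```bash
python3 -c "
from h import *
go(.571,.2625,.0415)
"
```

```text
t 17.37 pos [0.5721 0.2592 0.0561] rot [-90.28  -0.1   29.56] w 0.458 F [-0.  -0.4 -0.9]
 tool shift cm [0.06 1.46 0.35] rows>= 0.4 rotvec [ 0.005 -0.008  0.002]
```

Call:
step_arm(
  targets=[0,0.4,0.2,0,0,0,-1,0,0.4,0.1,0,0,0,-1,0,0.4,0,0,0,0,-1,0,0.3,0,0,0,0,-1,0,0.1,0,0,0,0,-1,0,0,0,0,0,0,-1],
)

```text
time_s: 17.87
tcp_pos: [0.5729, 0.2628, 0.0414]
tcp_rot: [-90.3, -0.4, 29.5]
contact_force: [0.4, -0.4, -0.2]
gripper_width: 0.458
```

```bash
python3 -c "
from h import *
go(.571,.2625,.0405)
"
```

```text
t 17.87 pos [0.5729 0.2628 0.0414] rot [-90.34  -0.39  29.55] w 0.458 F [ 0.4 -0.4 -0.2]
 tool shift cm [-0.18  0.09  0.07] rows>= 0.1 rotvec [ 0.006 -0.008  0.007]
```

Call:
step_arm(
  targets=[-0.1,0.2,0,0,0,0,-1,0,0.1,0,0,0,0,-1,0,0,0,0,0,0,-0.06,0,0,0,0,0,0,0,0,0,0,0,0,0,0.1,0,0,0,0,0,0,0.2,0,0,0,0,0,0,0.3,0,0,0,0,0,0,0.4,0,-0.5,0,0,0,0,0.5,0,-1,0,0,0,0,0.6,0,-2,0,0,0,0,0.6,0,-2,0,0,0,0,0.6],
)

```text
time_s: 18.87
tcp_pos: [0.5694, 0.2615, 0.0936]
tcp_rot: [-90.3, -0.1, 29.5]
contact_force: [0.1, 0.4, 1.0]
gripper_width: 0.8
```

```bash
python3 -c "
from h import *
go(.4545,-.176,.17)
from workcell import *
c=camera('wrist');pickle.dump(c,open('pics/w7.pkl','wb'));cv2.imwrite('pics/w7.png',c['image'])
"
```

```text
t 18.87 pos [0.5694 0.2615 0.0936] rot [-9.027e+01 -5.000e-02  2.954e+01] w 0.800 F [0.1 0.4 1. ]
 tool shift cm [-31.56  -7.52 -32.44] rows>= 11.0 rotvec [ 0.005 -0.008  0.001]
```

View pics/w7.png

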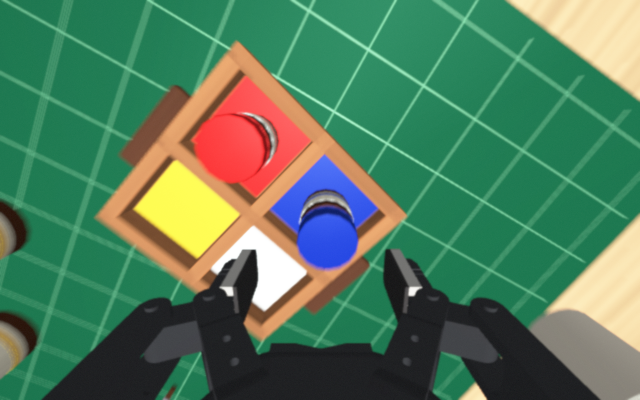

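Call:
step_arm(
  targets=[0,-2,0,0,0,0,1,0,-2,0,0,0,0,1,-1,-2,-1,0,0,0,1,-2,-1.3,-2,0,0,0,1,-2.6,-0.5,-2.7,0,0,0,1,-2.6,0,-2.7,0,0,0,1,-2.6,0,-2.7,0,0,0,1,-2.6,0,-2.7,0,0,0,1,-2.6,0,-2.7,0,0,0,1,-2.6,0,-2.7,0,0,0,1,-2.6,0,-2.7,0,0,0,1,-2.6,0,-2.7,0,0,0,1],
)

```text
time_s: 19.92
tcp_pos: [0.4916, -0.0736, 0.1896]
tcp_rot: [-91.0, -2.1, 30.4]
contact_force: [1.1, 0.0, 0.2]
gripper_width: 0.997
```

```bash
python3 -c "
from h import *
go(.4545,-.176,.14)
"
```

```text
t 19.92 pos [ 0.4916 -0.0736  0.1896] rot [-90.99  -2.06  30.42] w 0.997 F [1.1 0.  0.2]
 tool shift cm [-8.56  4.78 -6.87] rows>= 2.9 rotvec [0.017 0.007 0.036]
```

Call:
step_arm(
  targets=[-2,0.5,-1.7,0,0,0.012,1,-1.7,0.6,-1.3,0.01,0,0.012,1,-1.5,0.7,-1.1,0.01,0,0.012,1,-1.2,0.7,-0.8,0,0,0,1,-0.7,0.5,-0.5,0,0,0,1,0,0.3,0,0,0,0,1,0,0,0,0,0,0,1],
)

```text
time_s: 20.5
tcp_pos: [0.456, -0.1686, 0.1593]
tcp_rot: [-90.4, -0.2, 29.7]
contact_force: [0.2, 0.4, 0.0]
gripper_width: 1.0
```

```bash
python3 -c "
from h import *
go(.4545,-.176,.032)
from workcell import *
c=camera('wrist');pickle.dump(c,open('pics/w8.pkl','wb'));cv2.imwrite('pics/w8.png',c['image'])
print(proj(c,(.4545,-.176,.062)))
"
```

```text
t 20.50 pos [ 0.456  -0.1686  0.1593] rot [-90.43  -0.22  29.73] w 1.000 F [0.2 0.4 0. ]
 tool shift cm [-0.55 12.73 -0.47] rows>= 3.1 rotvec [ 0.008 -0.005  0.004]
[315.24888769 208.61094601]
```

View pics/w8.png

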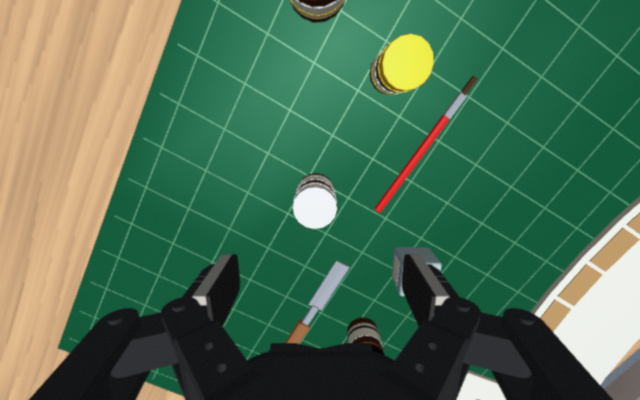

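Call:
step_arm(
  targets=[-0.4,0.5,-0.3,0,0,0,1,-0.1,1.2,-0.1,0,0,0,1,0,1.7,-0.1,0,0,0,1,0,1.9,0,0,0,0,1,0,1.9,0,0,0,0,1,0,1.8,0,0,0,0,1,0,1.5,0,0,0,0,1,0,1,0,0,0,0,1,0,0.3,0,0,0,0,1,0,0,0,0,0,0,1],
)

```text
time_s: 21.38
tcp_pos: [0.4632, -0.1724, 0.0405]
tcp_rot: [-91.0, -0.7, 30.6]
contact_force: [0.3, -0.7, 0.4]
gripper_width: 0.999
```

```bash
python3 -c "
from h import *
go(.4545,-.176,.032)
"
```

```text
t 21.38 pos [ 0.4632 -0.1724  0.0405] rot [-91.03  -0.67  30.57] w 0.999 F [ 0.3 -0.7  0.4]
 tool shift cm [-0.94  0.83  0.14] rows>= 0.3 rotvec [0.018 0.01  0.012]
```

Call:
step_arm(
  targets=[-0.6,0.2,0.1,0.008,0,0.006,1,-0.3,0.4,0,0,0,0,1,-0.1,0.2,0,0,0,0,1,0,0,0,0,0,0,1],
)

```text
time_s: 21.72
tcp_pos: [0.4556, -0.1777, 0.0343]
tcp_rot: [-90.8, -0.4, 30.7]
contact_force: [0.9, -1.0, 0.8]
gripper_width: 0.999
```

```bash
python3 -c "
from h import *
go(.4545,-.176,.032)
"
```

```text
t 21.72 pos [ 0.4556 -0.1777  0.0343] rot [-90.77  -0.43  30.66] w 0.999 F [ 0.9 -1.   0.8]
 tool shift cm [-0.01  0.22  0.21] rows>= 0.1 rotvec [0.013 0.011 0.008]
```

Call:
step_arm(
  targets=[0,0.2,0.2,0.01,0,0.007,0.5,0,0.1,0,0,0,0,0.3,0,0,0,0,0,0,0.2],
)

```text
time_s: 21.97
tcp_pos: [0.4554, -0.1768, 0.0323]
tcp_rot: [-90.3, -0.1, 30.6]
contact_force: [0.7, -0.5, -0.6]
gripper_width: 0.609
```

```bash
python3 -c "
from h import *
go(.4545,-.176,.032)
"
```

```text
t 21.97 pos [ 0.4554 -0.1768  0.0323] rot [-9.028e+01 -7.000e-02  3.060e+01] w 0.609 F [ 0.7 -0.5 -0.6]
 tool shift cm [-0.03  0.03  0.12] rows>= 0.0 rotvec [0.005 0.01  0.001]
```

Call:
step_arm(
  targets=[0,0,0.1,0,0,0,0.1,0,0,0,0,0,0,0.05,0,0,0,0,0,0,0,0,0,0,0,0,0,-0.05,0,0,0,0,0,0,-0.15,0,0,0,0,0,0,-1,0,0,0,0,0,0,-1,0,0,0,0,0,0,-1,0,0,0,0,0,0,-1],
)

```text
time_s: 22.72
tcp_pos: [0.4554, -0.1762, 0.033]
tcp_rot: [-90.4, -0.1, 30.6]
contact_force: [-0.1, 0.8, 0.2]
gripper_width: 0.458
```

```bash
python3 -c "
from h import *
go(.5495,.1855,.16)
"
```

```text
t 22.72 pos [ 0.4554 -0.1762  0.033 ] rot [-90.36  -0.1   30.62] w 0.458 F [-0.1  0.8  0.2]
 tool shift cm [ 26.54 -12.82  26.26] rows>= 9.5 rotvec [0.006 0.011 0.002]
```

Call:
step_arm(
  targets=[0,-0.5,0,0,0,0,-1,0,-1,0,0,0,0,-1,0,-1.5,0,0,0,0,-1,0,-2,0,0,0,0,-1,0,-2,0,0,0,0,-1,0,-2,0,0,0,0,-1,0.8,-1.7,0.8,0,0,0,-1,1.5,-1.2,1.5,0,0,0,-1,2.3,-0.6,2.3,0,0,0,-1,2.5,0,2.5,0,0,0,-1,2.5,0,2.5,0,0,0,-1,2.5,0,2.5,0,0,0,-1],
)

```text
time_s: 23.72
tcp_pos: [0.4982, -0.0091, 0.1718]
tcp_rot: [-90.6, -0.3, 29.9]
contact_force: [0.9, -0.6, -1.1]
gripper_width: 0.455
```

```bash
python3 -c "
from h import *
go(.5495,.1855,.14)
"
```

```text
t 23.72 pos [ 0.4982 -0.0091  0.1718] rot [-90.55  -0.31  29.89] w 0.455 F [ 0.9 -0.6 -1.1]
 tool shift cm [14.12  3.11 14.35] rows>= 4.9 rotvec [ 0.01  -0.002  0.005]
```

Call:
step_arm(
  targets=[2.5,0.3,2.5,0.003,0,0,-1,2.5,0.3,2.5,0.003,0,0,-1,2.3,0.3,2.4,0.003,0,0,-1,2.1,0.3,2.1,0,0,0,-1,1.6,0.3,1.6,0,0,0,-1,1.1,0.3,1.1,0,0,0,-1,0.7,0.3,0.7,0,0,0,-1,0.3,0,0.3,0,0,0,-1,0,0,0,0,0,0,-1],
)

```text
time_s: 24.47
tcp_pos: [0.548, 0.188, 0.1587]
tcp_rot: [-90.1, -0.8, 30.4]
contact_force: [-0.2, -0.1, -0.2]
gripper_width: 0.454
```

```bash
python3 -c "
from h import *
go(.5495,.1855,.0415)
from workcell import *
c=camera('wrist');pickle.dump(c,open('pics/w9.pkl','wb'));cv2.imwrite('pics/w9.png',c['image'])
"
```

```text
t 24.47 pos [0.548  0.188  0.1587] rot [-90.13  -0.84  30.4 ] w 0.454 F [-0.2 -0.1 -0.2]
 tool shift cm [-0.17 11.72 -0.26] rows>= 2.8 rotvec [0.002 0.007 0.015]
```

View pics/w9.png

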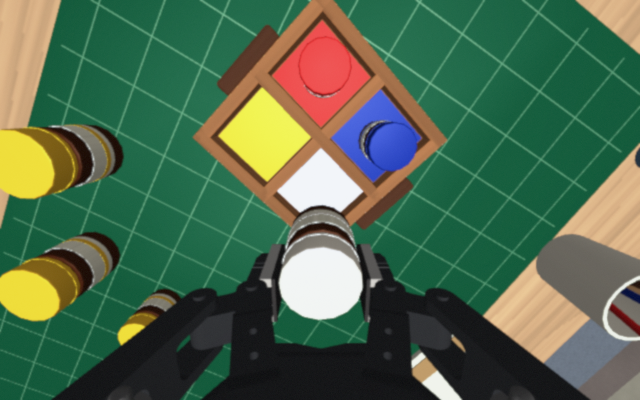

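Call:
step_arm(
  targets=[-0.1,0.4,-0.2,0,0,0.012,-1,0,1,0,0,0,0,-1,0,1.6,0,0,0,0,-1,0,1.8,0,0,0,0,-1,0,1.8,0,0,0,0,-1,0,1.5,0,0,0,0,-1,0,1,0,0,0,0,-1,0,0.4,0,0,0,0,-1,0,0,0,0,0,0,-1,0,0,0,0,0,0,-1],
)

```text
time_s: 25.35
tcp_pos: [0.5481, 0.1745, 0.0573]
tcp_rot: [-90.3, 0.1, 29.7]
contact_force: [0.2, 0.8, -0.5]
gripper_width: 0.458
```

```bash
python3 -c "
from h import *
go(.5495,.1855,.0405)
"
```

```text
t 25.35 pos [0.5481 0.1745 0.0573] rot [-90.26   0.11  29.67] w 0.458 F [ 0.2  0.8 -0.5]
 tool shift cm [0.67 1.67 0.89] rows>= 0.5 rotvec [ 0.005 -0.006 -0.002]
```

Call:
step_arm(
  targets=[0.5,0,0.7,0,0,0,-1,0.2,0.1,0.3,0,0,0,-1,0,0.3,0,0,0,0,-1,0,0.3,0,0,0,0,-1,0,0,0,0,0,0,-1],
)

```text
time_s: 25.77
tcp_pos: [0.5526, 0.1888, 0.0536]
tcp_rot: [-90.4, -0.3, 29.7]
contact_force: [-1.1, 0.2, -1.2]
gripper_width: 0.458
```

```bash
python3 -c "
from h import *
go(.5495,.1855,.0405)
"
```

```text
t 25.77 pos [0.5526 0.1888 0.0536] rot [-90.39  -0.31  29.69] w 0.458 F [-1.1  0.2 -1.2]
 tool shift cm [-0.44  1.31 -0.13] rows>= 0.3 rotvec [ 0.007 -0.005  0.005]
```

Call:
step_arm(
  targets=[-0.3,0.3,-0.1,0,0,0,-1,-0.1,0.4,0,0,0,0,-1,0,0.4,0,0,0,0,-1,0,0.2,0,0,0,0,-1,0,0.1,0,0,0,0,-1,0,0,0,0,0,0,-1],
)

```text
time_s: 26.27
tcp_pos: [0.5508, 0.1861, 0.0413]
tcp_rot: [-90.4, -0.4, 29.7]
contact_force: [-0.2, -0.7, -0.9]
gripper_width: 0.456
```

```bash
python3 -c "
from h import *
go(.5495,.1855,.0405)
"
```

```text
t 26.27 pos [0.5508 0.1861 0.0413] rot [-90.42  -0.4   29.71] w 0.456 F [-0.2 -0.7 -0.9]
 tool shift cm [-0.14  0.08  0.01] rows>= 0.0 rotvec [ 0.007 -0.005  0.007]
```

Call:
step_arm(
  targets=[-0.1,0.2,0,0,0,0,-1,0,0.1,0,0,0,0,-1,0,0,0,0,0,0,-0.06,0,0,0,0,0,0,0,0,0,0,0,0,0,0.1,0,0,0,0,0,0,0.2,0,0,0,0,0,0,0.3,0,0,0,0,0,0,0.4,0,-0.5,0,0,0,0,0.5,0,-1,0,0,0,0,0.6,0,-2,0,0,0,0,0.6,0,-2,0,0,0,0,0.6],
)

```text
time_s: 27.27
tcp_pos: [0.546, 0.1846, 0.0922]
tcp_rot: [-90.2, 0.1, 29.7]
contact_force: [-0.8, -0.2, 0.4]
gripper_width: 0.801
```

```bash
python3 -c "
from h import *
go(.4585,-.0365,.15)
from workcell import *
c=camera('wrist');pickle.dump(c,open('pics/w10.pkl','wb'));cv2.imwrite('pics/w10.png',c['image'])
"
```

```text
t 27.27 pos [0.546  0.1846 0.0922] rot [-90.23   0.14  29.65] w 0.801 F [-0.8 -0.2  0.4]
 tool shift cm [-18.56  -5.68 -14.91] rows>= 5.9 rotvec [ 0.004 -0.006 -0.002]
```

View pics/w10.png

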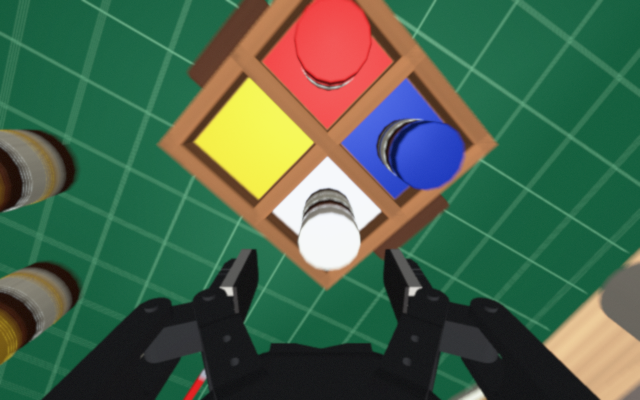

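Call:
step_arm(
  targets=[0,-2,0,0,0,0,1,0,-2,0,0,0,0,1,-1,-1.5,-0.8,0,0,0,1,-2,-0.6,-1.6,0,0,0,1,-2.5,0,-2,0,0,0,1,-2.5,0,-2,0,0,0,1,-2.5,0,-2,0,0,0,1,-2.5,0,-2,0,0,0,1,-2,0,-1.7,0,0,0.005,1,-1.3,0,-1.1,0,0,0.005,1,-0.7,0,-0.5,0,0,0,1,0,0,0,0,0,0,1],
)

```text
time_s: 28.32
tcp_pos: [0.4726, -0.0239, 0.1722]
tcp_rot: [-91.1, -1.0, 29.9]
contact_force: [-0.1, -0.5, 0.2]
gripper_width: 1.001
```

```bash
python3 -c "
from h import *
go(.4585,-.0365,.15)
from workcell import *
c=camera('wrist');pickle.dump(c,open('pics/w11.pkl','wb'));cv2.imwrite('pics/w11.png',c['image'])
print(proj(c,(.4585,-.037,.062)))
"
```

```text
t 28.32 pos [ 0.4726 -0.0239  0.1722] rot [-91.08  -1.01  29.95] w 1.001 F [-0.1 -0.5  0.2]
 tool shift cm [-1.89  2.19 -0.35] rows>= 0.7 rotvec [ 0.019 -0.001  0.018]
[299.16054464 201.55015253]
```

View pics/w11.png

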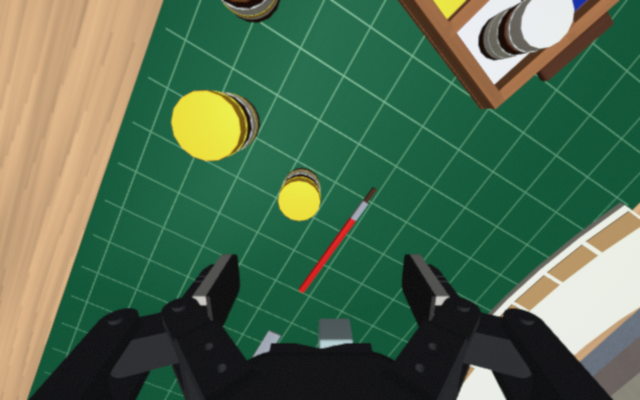

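Call:
step_arm(
  targets=[-0.8,0.3,-0.2,0.008,0,0.008,1,-0.8,0.8,-0.1,0.006,0,0.006,1,-0.3,1,0,0,0,0,1,-0.1,1,0,0,0,0,1,0,0.8,0,0,0,0,1,0,0.3,0,0,0,0,1,0,0,0,0,0,0,1],
)

```text
time_s: 28.95
tcp_pos: [0.4564, -0.033, 0.1246]
tcp_rot: [-90.0, -0.2, 30.2]
contact_force: [-0.1, 0.2, -0.8]
gripper_width: 0.997
```

```bash
python3 -c "
from h import *
go(.4585,-.0365,.032)
"
```

```text
t 28.95 pos [ 0.4564 -0.033   0.1246] rot [-90.03  -0.17  30.25] w 0.997 F [-0.1  0.2 -0.8]
 tool shift cm [-0.02  9.26 -0.4 ] rows>= 2.2 rotvec [0.001 0.004 0.003]
```

Call:
step_arm(
  targets=[0,0.5,-0.3,0,0,0,1,0,1,-0.1,0,0,0,1,0,1.4,0,0,0,0,1,0,1.5,0,0,0,0,1,0,1.4,0,0,0,0,1,0,1,0,0,0,0,1,0,0.7,0,0,0,0,1,0,0.3,0,0,0,0,1,0,0,0,0,0,0,1],
)

```text
time_s: 29.7
tcp_pos: [0.4615, -0.0369, 0.0404]
tcp_rot: [-90.2, -0.3, 30.3]
contact_force: [0.1, -0.7, 0.8]
gripper_width: 1.001
```

```bash
python3 -c "
from h import *
go(.4585,-.0365,.032)
"
```

```text
t 29.70 pos [ 0.4615 -0.0369  0.0404] rot [-90.16  -0.32  30.32] w 1.001 F [ 0.1 -0.7  0.8]
 tool shift cm [-0.24  0.84  0.19] rows>= 0.2 rotvec [0.003 0.006 0.006]
```

Call:
step_arm(
  targets=[-0.2,0.3,0.1,0,0,0,1,0,0.4,0.1,0,0,0,0.6,0,0.1,0,0,0,0,0.4,0,0,0,0,0,0,0.2],
)

```text
time_s: 30.03
tcp_pos: [0.4601, -0.0365, 0.0329]
tcp_rot: [-90.3, -0.5, 30.3]
contact_force: [-0.0, 0.3, 0.3]
gripper_width: 0.613
```

```bash
python3 -c "
from h import *
go(.4585,-.0365,.032)
"
```

```text
t 30.03 pos [ 0.4601 -0.0365  0.0329] rot [-90.28  -0.45  30.32] w 0.613 F [-0.   0.3  0.3]
 tool shift cm [-0.14  0.09  0.08] rows>= 0.0 rotvec [0.005 0.006 0.008]
```

Call:
step_arm(
  targets=[-0.1,0.1,0.1,0,0,0,0.1,0,0,0,0,0,0,0.05,0,0,0,0,0,0,0,0,0,0,0,0,0,-0.05,0,0,0,0,0,0,-0.15,0,0,0,0,0,0,-1,0,0,0,0,0,0,-1,0,0,0,0,0,0,-1,0,0,0,0,0,0,-1],
)

```text
time_s: 30.78
tcp_pos: [0.4597, -0.0363, 0.0332]
tcp_rot: [-90.4, -0.6, 30.3]
contact_force: [0.7, 0.8, 0.8]
gripper_width: 0.46
```

```bash
python3 -c "
from h import *
go(.4735,.2060,.16)
"
```

```text
t 30.78 pos [ 0.4597 -0.0363  0.0332] rot [-90.41  -0.58  30.33] w 0.460 F [0.7 0.8 0.8]
 tool shift cm [ 13.55 -12.69  20.13] rows>= 6.6 rotvec [0.007 0.006 0.01 ]
```

Call:
step_arm(
  targets=[0,-0.5,0,0,0,0,-1,0,-1,0,0,0,0,-1,0,-1.5,0,0,0,0,-1,0,-2,0,0,0,0,-1,0,-2,0,0,0,0,-1,0,-2,0,0,0,0,-1,0.6,-1.7,0.9,0,0,0,-1,1.1,-1.2,1.7,0,0,0,-1,1.5,-0.6,2.3,0,0,0,-1,1.5,0,2.3,0,0,0,-1,1.5,0,2.3,0,0,0,-1,1.5,0,2.3,0,0,0,-1],
)

```text
time_s: 31.78
tcp_pos: [0.4665, 0.1056, 0.174]
tcp_rot: [-90.7, -0.9, 29.7]
contact_force: [0.2, -0.7, -1.0]
gripper_width: 0.458
```

```bash
python3 -c "
from h import *
go(.4735,.2060,.14)
"
```

```text
t 31.78 pos [0.4665 0.1056 0.174 ] rot [-90.66  -0.94  29.75] w 0.458 F [ 0.2 -0.7 -1. ]
 tool shift cm [5.54 3.4  8.41] rows>= 2.5 rotvec [ 0.012 -0.004  0.016]
```

Call:
step_arm(
  targets=[1.4,0.2,2,0.004,0,0.005,-1,1.2,0.3,1.8,0.004,0,0.005,-1,0.9,0.3,1.4,0,0,0,-1,0.6,0.3,1,0,0,0,-1,0.4,0.3,0.6,0,0,0,-1,0.2,0.3,0.3,0,0,0,-1,0,0,0,0,0,0,-1,0,0,0,0,0,0,-1],
)

```text
time_s: 32.45
tcp_pos: [0.4727, 0.2004, 0.1641]
tcp_rot: [-90.3, -0.9, 30.2]
contact_force: [-0.0, -0.9, -1.1]
gripper_width: 0.457
```

```bash
python3 -c "
from h import *
go(.4735,.2060,.08)
"
```

```text
t 32.45 pos [0.4727 0.2004 0.1641] rot [-90.28  -0.87  30.17] w 0.457 F [-0.  -0.9 -1.1]
 tool shift cm [0.23 8.41 0.49] rows>= 2.0 rotvec [0.005 0.003 0.015]
```

Call:
step_arm(
  targets=[0.2,0.5,0.5,0.004,0,0.012,-1,0,1,0.1,0,0,0,-1,0,1.5,0,0,0,0,-1,0,1.5,0,0,0,0,-1,0,1.3,0,0,0,0,-1,0,0.8,0,0,0,0,-1,0,0.3,0,0,0,0,-1,0,0,0,0,0,0,-1],
)

```text
time_s: 33.12
tcp_pos: [0.472, 0.2031, 0.0897]
tcp_rot: [-90.1, -0.0, 29.8]
contact_force: [0.4, 0.3, -1.7]
gripper_width: 0.456
```

```bash
python3 -c "
from h import *
go(.4735,.2060,.0405)
"
```

```text
t 33.12 pos [0.472  0.2031 0.0897] rot [-9.009e+01 -4.000e-02  2.981e+01] w 0.456 F [ 0.4  0.3 -1.7]
 tool shift cm [0.27 4.92 0.18] rows>= 1.2 rotvec [ 0.001 -0.003  0.001]
```

Call:
step_arm(
  targets=[0.2,0.4,0.2,0,0,0,-1,0,0.7,0,0,0,0,-1,0,0.9,0,0,0,0,-1,0,0.8,0,0,0,0,-1,0,0.5,0,0,0,0,-1,0,0.2,0,0,0,0,-1,0,0,0,0,0,0,-1],
)

```text
time_s: 33.7
tcp_pos: [0.4746, 0.2064, 0.0527]
tcp_rot: [-90.1, -0.2, 29.8]
contact_force: [0.6, -0.8, -1.0]
gripper_width: 0.459
```

```bash
python3 -c "
from h import *
go(.4735,.2060,.0405)
"
```

```text
t 33.70 pos [0.4746 0.2064 0.0527] rot [-90.14  -0.23  29.79] w 0.459 F [ 0.6 -0.8 -1. ]
 tool shift cm [-0.12  1.22  0.03] rows>= 0.3 rotvec [ 0.002 -0.004  0.004]
```

Call:
step_arm(
  targets=[-0.1,0.3,0,0,0,0,-1,0,0.4,0,0,0,0,-1,0,0.3,0,0,0,0,-1,0,0.2,0,0,0,0,-1,0,0.1,0,0,0,0,-1,0,0,0,0,0,0,-1],
)

```text
time_s: 34.2
tcp_pos: [0.475, 0.2063, 0.0417]
tcp_rot: [-90.1, -0.3, 29.8]
contact_force: [-0.0, -0.5, -1.7]
gripper_width: 0.459
```

```bash
python3 -c "
from h import *
go(.4735,.2060,.0405)
"
```

```text
t 34.20 pos [0.475  0.2063 0.0417] rot [-90.14  -0.26  29.8 ] w 0.459 F [-0.  -0.5 -1.7]
 tool shift cm [-0.14  0.12  0.04] rows>= 0.0 rotvec [ 0.002 -0.003  0.005]
```

Call:
step_arm(
  targets=[-0.1,0.2,0,0,0,0,-1,0,0.1,0,0,0,0,-1,0,0,0,0,0,0,-0.06,0,0,0,0,0,0,0,0,0,0,0,0,0,0.1,0,0,0,0,0,0,0.2,0,0,0,0,0,0,0.3,0,0,0,0,0,0,0.4,0,-0.5,0,0,0,0,0.5,0,-1,0,0,0,0,0.6,0,-2,0,0,0,0,0.6,0,-2,0,0,0,0,0.6],
)

```text
time_s: 35.2
tcp_pos: [0.471, 0.2051, 0.0937]
tcp_rot: [-90.0, 0.2, 29.8]
contact_force: [1.1, 0.5, -0.3]
gripper_width: 0.802
```

Call:
step_arm(
  targets=[0,-2,0,0,0,0,0.6,0,-2,0,0,0,0,0.6,0,-2,0,0,0,0,0.6,0,-2,-1,0,0,0,0.6,0,-2,-1.5,0,0,0,0.6,0,-2,-2,0,0,0,0.6,0,-1,-2,0,0,0,0.6,0,-1,-2,0,0,0,0.6,0,0,-2,0,0,0,0.6,0,0,-1,0,0,0,0.6,0,0,0,0,0,0,0.6,0,0,0,0,0,0,0.6],
)

```text
time_s: 36.2
tcp_pos: [0.5328, 0.103, 0.2591]
tcp_rot: [-90.4, -1.0, 29.9]
contact_force: [-0.8, 0.1, -0.8]
gripper_width: 0.801
```

```bash
python3 -c "
from h import *
from workcell import *
for n in ['wrist','top','side']:
    c=camera(n);pickle.dump(c,open(f'pics/{n}9.pkl','wb'));cv2.imwrite(f'pics/{n}9.png',c['image'])
print(state()['time_s'])
"
```

```text
36.35
```

View pics/wrist9.png

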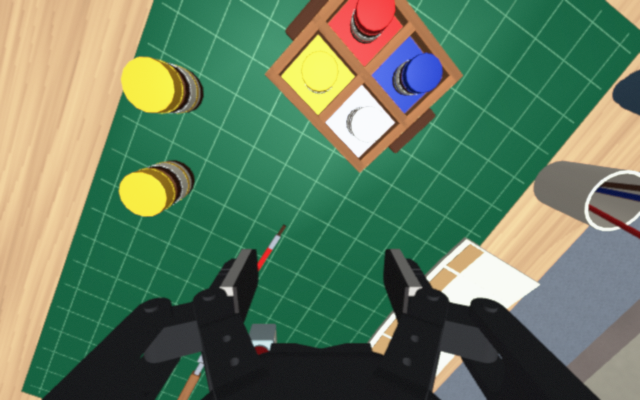

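View pics/top9.png

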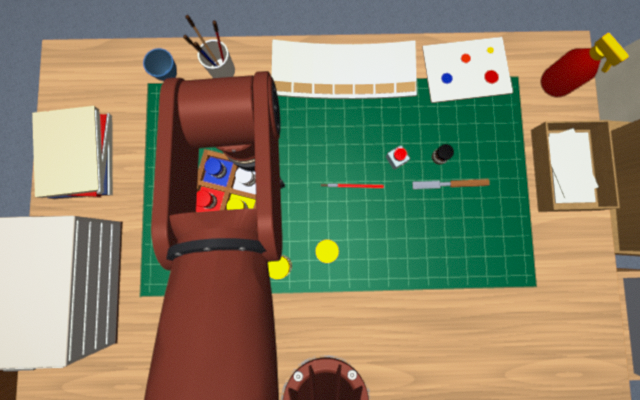

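View pics/side9.png

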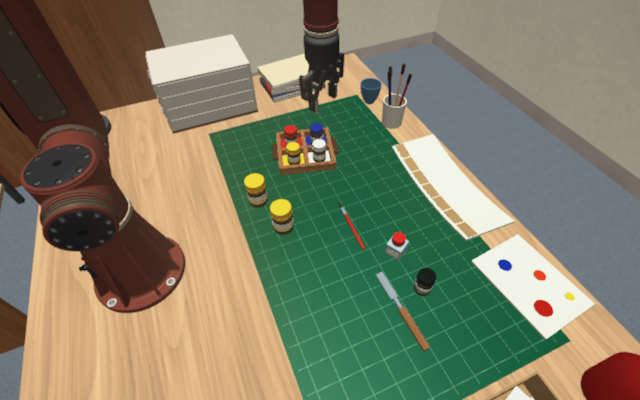

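```bash
python3 -c "
from h import *
c=load('side9');crop(c,260,115,345,180,9,'s_end')
s=load('side0');print(np.abs(c['image'][225:300,380:445].astype(int)-s['image'][225:300,380:445]).mean())"
```

```text
0.6187350427350428
```

View pics/s_end.png

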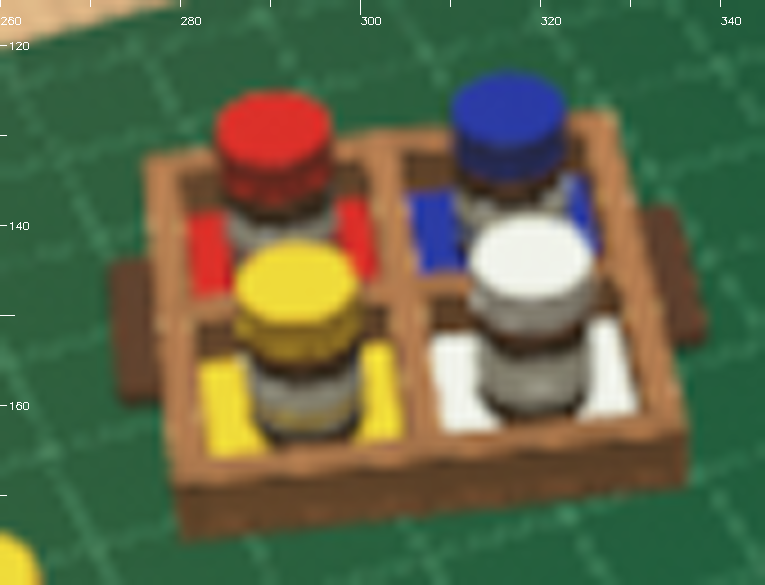

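The side crop shows all four jars upright on their own inlays: red cap at (290,129), blue (316,127), yellow (292,147), white (319,144). The look-alikes have not moved. I am handing in.

```bash
python3 -c "
from workcell import *
print(close_job())"
```

```text
the job is handed in; nothing more can be done
None
```

The red, blue, white and smallest yellow jars now stand upright in the caddy, each on the floor of its own colour's compartment. I handed the job in at about 36.4 s, well under the 96 s limit.

- **Last checks:** The side and wrist pictures taken with the gripper clear show all four jars standing upright on their own inlays. The ink bottle and the black-capped jar are unmoved in the side and top pictures. The two larger yellow jars are still where they were; I did not touch them.
- **Measurements:** Jar-top heights from two views were 60–64 mm against the stated 62 mm. Caddy-wall heights were 25–33 mm against 28 mm. Caddy positions from the wrist camera and the fixed cameras differed by about 2–3 mm.
- **Forces:** Every force reading at the end of a move was within about 2 N of zero.
- **One deviation:** While lowering the white jar, the arm drifted about 11 mm off centre just as the jar's base passed the wall tops, where the clearance is 14 mm. I re-centred it before setting it down. The end-of-move force readings showed no contact.

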